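# Start the toaster: wake the panel, switch on, lever down

## Task

Start the toaster by pressing with the fingertips only, without picking anything up: on the grey switch panel first press the round green wake button down and let it spring back, then switch the red rocker on by pressing down its dotted end, and only then push the toaster's lever all the way down so that it stays down. Leave the white rocker switched on as it is, and do not shift or knock the toaster, the mug or the two jars.

Things in the scene. Friction and masses are not known exactly. Their poses are not given: they have to be found in the camera images.
- panel: Flat grey switch panel with an aluminium top sheet, stuck to the worktop so it cannot move: 116 mm (its x) by 246 mm (its y), top 14.5 mm above the worktop. Origin: centre of its underside. Its x axis points away from the robot (yaw within 0.3 rad). The three controls sit on it side by side, 75 mm apart along its y on its centre line, in any order.
- green_button (a joint): Travel of the round green wake button (36 mm across, in a round black housing 52 mm across): 0 up, 0.008 m fully down. Spring loaded, 5 N fully down; it pops up again when released. Pressed counts from 0.005.
- green_button_top (a point): Centre of the top face of the green button; it moves straight down with the button.
- red_switch (a joint): Angle of the red rocker (58 mm along the panel's x by 38 mm along its y, in a 62 mm wide black frame): -0.14 rad is off (near end, towards the robot, down), +0.14 rad is on (far end, marked with a white dot, down). It pivots about its middle, takes about 2.5 N at 20 mm from the pivot and stays where it is left. Starts off.
- red_switch_on_end (a point): Point on the top face of the red rocker, 20 mm beyond its pivot at the far end with the white dot: the place to press down (it sinks about 5.5 mm). Its axes are those of the rocker: x along its length, away from the robot.
- white_switch (a joint): Angle of the white rocker, the same kind of switch as the red one, with a black dot: it starts on (far end down, about +0.14 rad) and is to stay on.
- white_switch_on_end (a point): Point on the top face of the white rocker, 20 mm beyond its pivot at its far, dotted end. Not to be touched.
- toaster: Black two-slice toaster standing loose on the worktop, 1.4 kg, body 174 mm wide (its x), 272 mm long (its y), 190 mm high. Origin on the worktop under the toaster, 38 mm in its +x from the mid-plane of the body. Its -y end, with the lever, faces the robot (its -y axis points to the robot, within 0.2 rad).
- toaster_lever (a joint): Travel of the toaster's lever: 0 up, 0.065 m fully down. It slides straight down with slight friction (about 1 N), and stays where it is left. All the way down counts from 0.058.
- lever_top (a point): Centre of the top face of the lever's black knob (40 mm wide, 13 mm thick, standing 24 mm out from the toaster's end face, this point 12 mm out), 156 mm above the worktop when up; it moves with the lever. Its axes are those of the toaster. The toaster's rim is 34 mm higher than the knob at the start and 99 mm higher at the end, so lean the gripper back towards the robot (20 to 30 degrees, fingertips forward and down) to keep its body clear of the toaster.
- mug: White mug with a pink band and a handle, 80 mm across, 101 mm high, loose. Origin: centre of its underside. Not to be disturbed.
- honey_jar: Glass jar with a green lid, 70 mm across, 101 mm high, loose. Origin: centre of its underside. Not to be disturbed.
- mustard_jar: Glass jar of mustard with a pale lid, 64 mm across, 109 mm high, loose. Origin: centre of its underside. Not to be disturbed.

How it is judged:
By the outcome, as a careful person would: the job done as asked, in the order asked, and still so for the second after the job is handed in, with the robot touching nothing.
It also fails if it takes over 51 s, if anything falls off the work surface, if the arm or the gripper's body presses on something with over 40 N, if the wrist force passes 120 N, or if a joint passes its speed limit or range.

## Robot

A 6-joint arm with a two-finger parallel gripper is mounted at the origin on a cart in front of the work surface, level with it; the furniture and walls round the work are solid. World frame = base frame: x ahead of the robot, y to its left, z up, the work surface at z = 0. Lengths are in mm, angles in degrees, forces in N, time in s.
With the tool pointing down it reaches from about 300 to 850 mm from the base axis. Payload 4.2 kg.
Tool frame: the origin (TCP) lies on the mounting face of the last link; the fingertips stand 191 mm ahead of it and the grasp point (between the pads) lies 172 mm ahead of it; z points along the fingers, y is the direction in which the jaws open and shut (so a half turn about z gives the same grasp; the last joint's range is limited). The gripper opens to 91 mm and grips with 3 to 60 N. Pads are 32 mm wide; open, the fingers measure 118 mm over their backs; the gripper's body (76 mm by 178 mm) begins 60 mm behind the grasp point.
Start: joints at [62.338, 18.312, 89.639, -0, 72.044, -1.146], TCP at [256.708, 514.513, 404.776] pointing down, gripper open.
Joint ranges: [-177.97, 177.97], [-48.28, 115.42], [12.27, 149.76], [-77.06, 257.06], [2.81, 150.46], [-146.56, 146.56]. Speed limits (degrees/s): [147.25, 147.25, 180, 180, 180, 180].

## Interface

Orientations are given as [roll, pitch, yaw] about the fixed x, y, z axes, in that order (R = Rz(yaw) Ry(pitch) Rx(roll)).
In Python, from workcell import env gives the robot as it stands.
- The arm moves only by the shell command python3 -m handwheel 'ROWS' [FORCE]. ROWS is JSON, a list of rows, each an object with "gripper": the opening in per cent of the stroke, from 0 (shut) to 100 (fully open); "travel": the shift along the tool's x, y, z in m, a list of three; "twist": the turn about the tool's z in rad. In form: [{"gripper": gripper, "travel": [x, y, z], "twist": twist}, ...]. A call has 1 to 5 rows; each row shifts and turns the commanded pose from where the row before left it, along the tool's axes as they then stand; what a row does not reach is not made up. A row lasts 1/12 s, in which the tool goes at most 41.7 mm and 7.16 degrees, less where a joint would pass 70% of its speed; a pose out of reach is approached as far as the arm can. A call with a gripper value outside its range is refused whole. The fingers move at their own pace and stop on an object; FORCE is the grip in N (left out, the last holds). Time passes only in rows, so rows that do not move let the fingers close. It gives the time, the measured TCP pose, the force and the opening at its end, in the units of the state.
- env.state(): the state, without advancing time (a new reading comes with each control period).
- env.grab_frame(name): name is "scene" or "top" or "wrist"; returns a dict with "frame" (384x512x3 uint8, red, green, blue), "intrinsics" (3x3 intrinsics, pixels), "extrinsics" (4x4, takes a point from camera to world coordinates). Camera axes: x right, y down, z forward; pixel columns grow to the right and rows downward; lengths in mm; the calibration is good to about 2 mm. A picture is of the moment at which its call begins. There is no depth.
- env.job_done(): hands the job in, once; it reports no verdict.
Trained networks look in the newest picture that a camera, given by its name, has taken for a name from the list of things; names that differ only in an ending like _2 or _b are one class to them, and where a whole thing is asked for, a point or a joint stands for the part that bears it (a point fixed in the world has none). Each returns a list of dicts, best first, with "confidence" (0 to 1); they miss things now and then, are a little off and sometimes report something else, mostly with a low value. They report only what shows in the picture. A call takes as long as a camera call.
- env.trace(camera, thing): "pixels" (384x512 bool, what is visible of it) and "uv" ([column, row] in pixels, amid what is visible of it).
- env.pinpoint(camera, thing): "uv" ([column, row] in pixels: a listed point, or the origin of a listed thing).
The state is a dict: "time_s": time; "qpos": joint angles; "qvel": joint speeds; "effort": joint torques, N m; "ee_pos": TCP position; "ee_rot": TCP orientation; "force": force on the tool from outside, world axes, zero at the start; "torque": the same for the moment, N m; "gripper_width": finger opening in mm.
Only numpy, scipy, OpenCV 4.12 (cv2) and the standard library are available. Lean on these libraries where they do the work, as an engineer would, in place of code of your own. Each camera call takes 0.05 s, during which the arm holds its last target. There are 200 camera calls.

## Working session

There is one attempt and no reset: what is moved stays moved. The work goes in short steps, Python scripts to look and compute and a shell command to move; the robot and the scene stay as the last step left them, time stands still between calls to the robot, and variables do not carry over. Pictures are saved under pics/ and viewed, about 8 in all and at most 12, crops included, and the job is handed in when it is done.

```bash
ls; mkdir -p pics; cat > h.py <<'E'
import numpy as np, cv2
from workcell import env
def ray(f,uv):
    K=np.array(f["intrinsics"]);T=np.array(f["extrinsics"])
    d=T[:3,:3]@np.linalg.inv(K)@np.array([uv[0],uv[1],1.]);return T[:3,3],d
def at_z(f,uv,z):
    o,d=ray(f,uv);return o+d*(z-o[2])/d[2]
def tri(a,b):
    A=[];B=[]
    M=np.zeros((3,3));v=np.zeros(3);
    for o,d in (a,b):
        d=d/np.linalg.norm(d);P=np.eye(3)-np.outer(d,d);M+=P;v+=P@o
    x=np.linalg.solve(M,v)
    return x,[round(float(np.linalg.norm(np.cross(x-o,d/np.linalg.norm(d)))),1) for o,d in (a,b)]
def save(f,n): cv2.imwrite(n,cv2.cvtColor(f["frame"],cv2.COLOR_RGB2BGR))
E
python3 - <<'E'
from h import *
np.set_printoptions(precision=1,suppress=True)
s=env.state();print(s)
F={c:env.grab_frame(c) for c in("scene","top")}
for c in F: save(F[c],f"pics/{c}0.png")
cv2.imwrite("pics/both0.png",np.hstack([cv2.imread("pics/scene0.png")[:,:],cv2.imread("pics/top0.png")])[:, :] if 0 else cv2.imread("pics/top0.png"))
for t in["panel","green_button_top","red_switch_on_end","white_switch_on_end","toaster","lever_top","mug","honey_jar","mustard_jar"]:
    R={}
    for c in F:
        r=env.pinpoint(c,t)
        if r:
            R[c]=ray(F[c],r[0]["uv"]);print(t,c,np.array(r[0]["uv"]),round(r[0]["confidence"],2),"z0",at_z(F[c],r[0]["uv"],0)[:2])
    if len(R)==2: print("   tri",*tri(*R.values()))
E
```

```text
pics
{'time_s': 0.0, 'qpos': array([62.3, 18.4, 89.7,  0. , 72. , -1.1]), 'qvel': array([-0. ,  0. , -0.1, -0.1,  0. ,  0.1]), 'effort': array([ -0. , -41.2, -23.2,   0.1,   0. ,  -0. ]), 'ee_pos': array([256.6, 514.4, 403.9]), 'ee_rot': array([-179.9,   -0. ,  153.5]), 'force': array([-0.3, -0.5,  0.3]), 'torque': array([ 0., -0., -0.]), 'gripper_width': 91.18340484239148}
panel scene [188.5 206.6] 0.6 z0 [542.4 196.4]
panel top [189.9 197.7] 0.81 z0 [527.4 186.2]
   tri [526.3 183.3  18.1] [0.1, 0.1]
green_button_top scene [170.  190.6] 0.59 z0 [578.9 289.2]
green_button_top top [166.1 193.3] 0.54 z0 [541.1 263.1]
   tri [538.3 253.1  43.2] [0.8, 0.8]
red_switch_on_end scene [209.2 208.6] 0.58 z0 [561.8 137.4]
white_switch_on_end scene [190.4 198. ] 0.74 z0 [577.4 213.2]
white_switch_on_end top [188.8 189.2] 0.51 z0 [555.  190.4]
   tri [550.7 188.   30.2] [2.8, 2.8]
toaster scene [360.5 217.8] 0.91 z0 [ 719.1 -268.7]
toaster top [325.  140.9] 0.66 z0 [ 719.1 -254.6]
   tri [ 723.  -262.2   -7. ] [6.4, 6.4]
lever_top scene [343.1 200.5] 0.7 z0 [ 770.3 -202.9]
lever_top top [324.3 174.5] 0.53 z0 [ 607.1 -251.2]
   tri [ 590.  -226.9  148.6] [6.1, 6.1]
mug scene [251.6 268.1] 0.88 z0 [420.7 -72.4]
mug top [270.9 230.5] 0.56 z0 [423.4 -76.3]
   tri [422.2 -74.3  -0.4] [2.4, 2.4]
honey_jar scene [261.5 196.7] 0.91 z0 [677.8  23.7]
honey_jar top [240.  151.9] 0.61 z0 [679.2  25.9]
   tri [679.9  25.4  -2.3] [0.6, 0.6]
mustard_jar scene [218.  179.4] 0.78 z0 [693.1 185.3]
mustard_jar top [195.1 152.9] 0.61 z0 [674.3 172.5]
   tri [670.2 169.8  21.3] [0.4, 0.4]
```

```bash
python3 - <<'E'
import cv2
a=cv2.imread("pics/top0.png")[90:290,120:400];cv2.imwrite("pics/topc.png",cv2.resize(a,None,fx=2.8,fy=2.8,interpolation=cv2.INTER_CUBIC))
E
```

```text
(no output)
```

View pics/scene0.png

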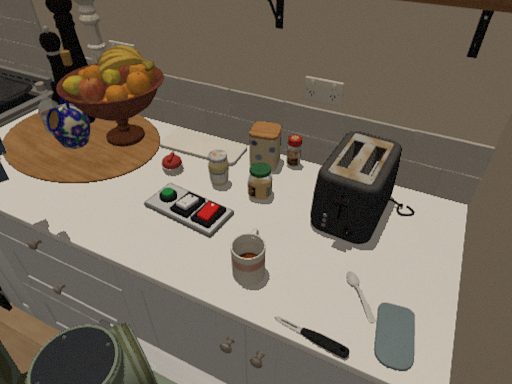

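View pics/topc.png

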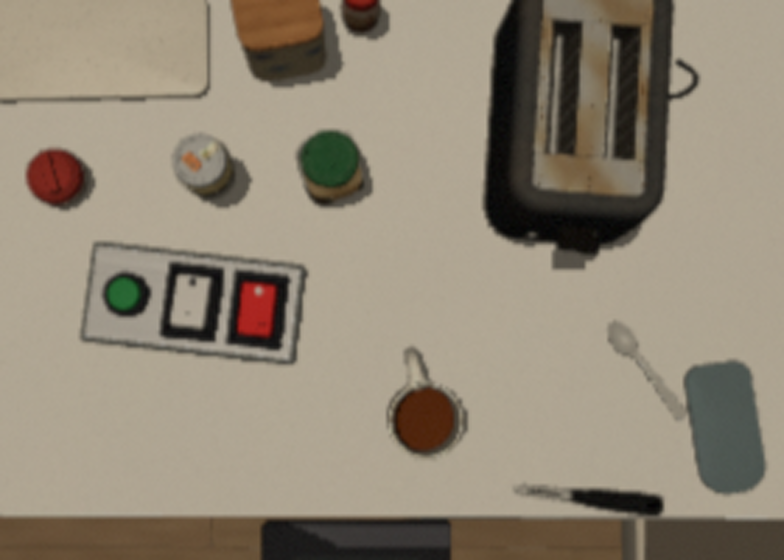

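The top view shows the panel with green at crop (125,293), white at (192,298) and red at (258,308), left to right. The toaster's lever is at (570,245). The mug is at (425,418), and the two jars stand behind the panel. Next I'll fit the panel and toaster geometry.

```bash
python3 - <<'E'
from h import *
np.set_printoptions(precision=1,suppress=True)
F={c:env.grab_frame(c) for c in("scene","top","wrist")}
save(F["wrist"],"pics/wrist0.png")
for c in("scene","top"):
  for t,z in(("panel",14.5),("green_button",25),("red_switch",22),("white_switch",22),("toaster_lever",150),("toaster",190)):
    r=env.trace(c,t)
    for q in r[:1]:
        m=q["pixels"].astype(np.uint8)
        ct=max(cv2.findContours(m,cv2.RETR_EXTERNAL,cv2.CHAIN_APPROX_NONE)[0],key=cv2.contourArea)[:,0]
        P=np.array([at_z(F[c],p,z)[:2] for p in ct],np.float32)
        rc=cv2.minAreaRect(P)
        print(c,t,round(q["confidence"],2),m.sum(),"uv",np.array(q["uv"]),"rect@%g"%z,np.array(rc[0]),np.array(rc[1]),round(rc[2],1))
E
```

```text
scene panel 0.95 1060 uv [178.9 214.3] rect@14.5 [526.8 187.3] [249.7 120.8] 83.9
scene green_button 0.66 113 uv [165.8 194.6] rect@25 [546.8 272.4] [48.7 35.3] 35.7
scene red_switch 0.74 894 uv [262.1 182.5] rect@22 [722.9  51.6] [196.2  75.8] 24.4
scene white_switch 0.65 224 uv [183.5 200.9] rect@22 [542.2 199.8] [48.7 63. ] 79.2
scene toaster_lever 0.51 150 uv [340.1 204.2] rect@150 [ 587.9 -224.8] [39.6 33.7] 86.9
scene toaster 0.69 7471 uv [358.4 186.6] rect@190 [ 645.4 -242.7] [439.2 178.5] 1.8
top panel 0.83 1572 uv [177.8 196.8] rect@14.5 [527.9 188.5] [249.6 120.6] 83.3
top green_button 0.46 100 uv [165.8 195.3] rect@25 [536.9 265.8] [31.7 34.8] 0.4
top red_switch 0.48 200 uv [210.6 199.7] rect@22 [520.8 115.8] [54.1 38. ] 0.4
top white_switch 0.66 207 uv [184.4 197.2] rect@22 [528.2 190. ] [38.5 57. ] 82.0
top toaster_lever 0.62 136 uv [325.1 173.4] rect@150 [ 587.5 -222.9] [26.1 40.7] 0.5
top toaster 0.9 6077 uv [324.5 128.6] rect@190 [ 711.7 -230.9] [207.2 293.8] 84.2
```

```bash
cat >> h.py <<'E'
from scipy.spatial.transform import Rotation as Ro
def pose():
    s=env.state();return np.array(s["ee_pos"]),Ro.from_euler("xyz",s["ee_rot"],degrees=True).as_matrix(),s
def to(tip,off=(0,0,191)):
    "tool-frame travel (m) that brings tool point off to world point tip"
    p,R,s=pose();d=R.T@(np.array(tip)-(p+R@np.array(off)))/1e3
    print("travel m",np.round(d,4),"rot",np.round(s["ee_rot"],1),"t",round(s["time_s"],2),"F",np.round(s["force"],1),"q",np.round(s["qpos"],0));return d
E
python3 -m handwheel '[{"gripper":100,"travel":[0,0,0],"twist":0.122},{"gripper":100,"travel":[0,0,0],"twist":0.122},{"gripper":100,"travel":[0,0,0],"twist":0.122},{"gripper":100,"travel":[0,0,0],"twist":0.122},{"gripper":100,"travel":[0,0,0],"twist":0.122}]'
python3 -m handwheel '[{"gripper":100,"travel":[0,0,0],"twist":0.122},{"gripper":100,"travel":[0,0,0],"twist":0.122},{"gripper":100,"travel":[0,0,0],"twist":0.122},{"gripper":100,"travel":[0,0,0],"twist":0.122},{"gripper":100,"travel":[0,0,0],"twist":0.122}]'
python3 -c "from h import *;to((536,264,60),(0,52.3,191))"
```

```text
time_s: 2.17
ee_pos: [256.7, 514.5, 404.8]
ee_rot: [180.0, -0.0, 118.2]
force: [-0.7, 0.4, -0.5]
gripper_width: 91.5
time_s: 2.58
ee_pos: [256.7, 514.5, 404.8]
ee_rot: [-180.0, -0.0, 83.2]
force: [-0.3, -0.2, 0.2]
gripper_width: 91.1
travel m [-0.2159  0.2546  0.1538] rot [-180.    -0.    83.2] t 2.58 F [-0.3 -0.2  0.2] q [62. 18. 90.  0. 72. 69.]
```

```bash
python3 -m handwheel '[{"gripper":100,"travel":[-0.0216,0.0255,0.0154],"twist":0},{"gripper":100,"travel":[-0.0216,0.0255,0.0154],"twist":0},{"gripper":100,"travel":[-0.0216,0.0255,0.0154],"twist":0},{"gripper":100,"travel":[-0.0216,0.0255,0.0154],"twist":0},{"gripper":100,"travel":[-0.0216,0.0255,0.0154],"twist":0}]'
python3 -m handwheel '[{"gripper":100,"travel":[-0.0216,0.0255,0.0154],"twist":0},{"gripper":100,"travel":[-0.0216,0.0255,0.0154],"twist":0},{"gripper":100,"travel":[-0.0216,0.0255,0.0154],"twist":0},{"gripper":100,"travel":[-0.0216,0.0255,0.0154],"twist":0},{"gripper":100,"travel":[-0.0216,0.0255,0.0154],"twist":0}]'
python3 -m handwheel '[{"gripper":100,"travel":[0,0,0],"twist":0},{"gripper":100,"travel":[0,0,0],"twist":0}]'
python3 - <<'E'
from h import *
np.set_printoptions(precision=1,suppress=True)
to((536,264,60),(0,52.3,191))
f=env.grab_frame("wrist");save(f,"pics/w1.png")
p,R,s=pose()
def proj(x):
    K=np.array(f["intrinsics"]);T=np.linalg.inv(np.array(f["extrinsics"]));c=T[:3,:3]@x+T[:3,3];c=K@c;return c[:2]/c[2]
print("tip",p+R@[0,52.3,191],proj(p+R@[0,52.3,191]), "cam",np.array(f["extrinsics"])[:3,3])
for t,z in(("green_button_top",28),("red_switch_on_end",24),("white_switch_on_end",20)):
    r=env.pinpoint("wrist",t)
    if r: print(t,r[0]["uv"],r[0]["confidence"],at_z(f,r[0]["uv"],z))
E
```

```text
time_s: 3.0
ee_pos: [372.1, 391.8, 327.3]
ee_rot: [180.0, -0.0, 83.6]
force: [-0.3, 1.1, -0.6]
gripper_width: 91.3
time_s: 3.42
ee_pos: [487.0, 270.1, 250.2]
ee_rot: [180.0, -0.0, 83.6]
force: [0.9, 0.7, 0.9]
gripper_width: 91.2
time_s: 3.58
ee_pos: [486.8, 270.1, 249.9]
ee_rot: [-179.9, 0.1, 83.4]
force: [-0.4, 0.1, -0.0]
gripper_width: 90.9
travel m [-0. -0. -0.] rot [-179.9    0.1   83.4] t 3.58 F [-0.4  0.1 -0. ] q [ 28.  25. 104.   0.  51.  34.]
tip [538.1 265.2  59.6] [353.9 233.2] cam [495.  336.1 228.2]
green_button_top [342.8, 222.7] 0.63 [539.6 259.7  28. ]
```

View pics/w1.png

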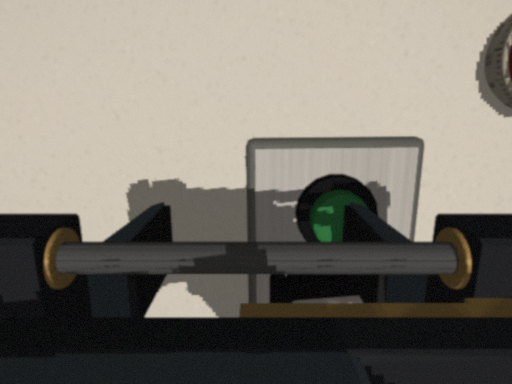

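The wrist view shows the front finger (tip about (354,233)) over the green button (about (340,215)), within a few mm. I'll go down in small steps and watch the force.

```bash
python3 -m handwheel '[{"gripper":100,"travel":[-0.003,0,0.01],"twist":0},{"gripper":100,"travel":[0,0,0.01],"twist":0},{"gripper":100,"travel":[0,0,0],"twist":0}]' | grep -E "pos|force"
for i in 1 2 3 4; do :; done
python3 -m handwheel '[{"gripper":100,"travel":[0,0,0.004],"twist":0},{"gripper":100,"travel":[0,0,0],"twist":0}]' | grep -E "pos|force"
python3 -m handwheel '[{"gripper":100,"travel":[0,0,0.003],"twist":0},{"gripper":100,"travel":[0,0,0],"twist":0}]' | grep -E "pos|force"
```

```text
ee_pos: [484.6, 268.6, 228.9]
force: [-0.5, 0.8, 2.6]
ee_pos: [485.2, 268.6, 226.2]
force: [-1.1, 1.2, 3.4]
ee_pos: [485.4, 268.6, 223.6]
force: [-3.2, 0.9, 3.8]
```

```bash
python3 -m handwheel '[{"gripper":100,"travel":[0,0,0.002],"twist":0},{"gripper":100,"travel":[0,0,0],"twist":0}]' | grep -E "pos|force"
python3 -m handwheel '[{"gripper":100,"travel":[0,0,0.002],"twist":0},{"gripper":100,"travel":[0,0,0],"twist":0}]' | grep -E "pos|force"
```

```text
ee_pos: [485.5, 268.5, 221.8]
force: [-3.8, 0.9, 4.6]
ee_pos: [485.5, 268.5, 221.4]
force: [-6.3, -0.2, 13.1]
```

Button bottomed at 13 N, about 8 mm below the first contact. Now I'll lift and go to the red rocker.

```bash
python3 -m handwheel '[{"gripper":100,"travel":[0,0,-0.02],"twist":0},{"gripper":100,"travel":[0,0,-0.02],"twist":0},{"gripper":100,"travel":[0,0,0],"twist":0}]' | grep -E "pos|force"
python3 -c "from h import *;to((540,112,70),(0,52.3,191))
f=env.grab_frame('top');g=env.grab_frame('scene');save(g,'pics/s2.png')
for c,F in(('top',f),('scene',g)):
  for t in('red_switch_on_end','green_button_top'):
    r=env.pinpoint(c,t)
    if r: print(c,t,r[0]['confidence'],at_z(F,r[0]['uv'],30),at_z(F,r[0]['uv'],38))"
```

```text
ee_pos: [487.1, 268.8, 263.0]
force: [1.7, 0.3, 0.5]
travel m [-0.1507  0.0165  0.0018] rot [179.6  -0.2  83.6] t 4.95 F [1.7 0.3 0.5] q [ 28.  24. 104.  -0.  52.  34.]
top red_switch_on_end 0.17 [537.73113917 191.92077548  30.        ] [537.12605607 190.61490255  38.        ]
top green_button_top 0.39 [539.34840793 266.98284001  30.        ] [538.73249108 265.1741415   38.        ]
scene red_switch_on_end 0.78 [547.48401153 118.19794532  30.        ] [540.06041786 112.98358773  38.        ]
scene green_button_top 0.45 [536.81556645 265.06529346  30.        ] [529.51046288 258.21973966  38.        ]
```

```bash
python3 -m handwheel '[{"gripper":100,"travel":[-0.0377,0.0041,0],"twist":0},{"gripper":100,"travel":[-0.0377,0.0041,0],"twist":0},{"gripper":100,"travel":[-0.0377,0.0041,0],"twist":0},{"gripper":100,"travel":[-0.0376,0.0041,0],"twist":0},{"gripper":100,"travel":[0,0,0],"twist":0}]' | grep -E "pos|force"
python3 - <<'E'
from h import *
np.set_printoptions(precision=1,suppress=True)
to((540,112,70),(0,52.3,191))
f=env.grab_frame("wrist");save(f,"pics/w2.png")
p,R,s=pose()
K=np.array(f["intrinsics"]);T=np.linalg.inv(np.array(f["extrinsics"]))
c=K@(T[:3,:3]@(p+R@[0,52.3,191])+T[:3,3]);print("tip uv",c[:2]/c[2])
for t in("red_switch_on_end","white_switch_on_end"):
    r=env.pinpoint("wrist",t)
    for q in r[:1]: print(t,q["uv"],q["confidence"],at_z(f,q["uv"],30))
E
```

```text
ee_pos: [484.2, 112.1, 258.7]
force: [0.1, -0.8, -0.1]
travel m [ 0.  0. -0.] rot [-179.8    0.2   83.3] t 5.67 F [ 0.1 -0.8 -0.1] q [ 12.  20. 111.  -0.  49.  19.]
tip uv [355.5 230.4]
red_switch_on_end [348.4, 209.0] 0.71 [542.3 107.3  30. ]
white_switch_on_end [356.1, 78.7] 0.65 [550.8 186.3  30. ]
```

View pics/w2.png

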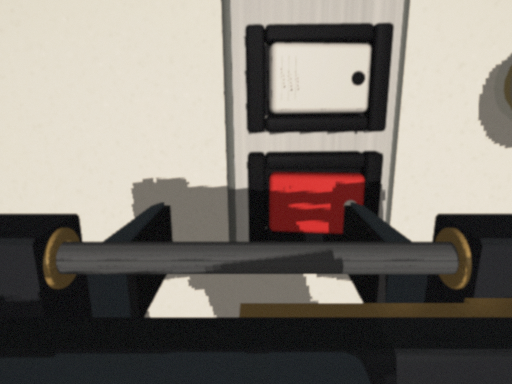

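The wrist view shows the finger over the dotted end of the red rocker (tip at about (355,230), target at about (348,209)). The white rocker is clear of it. I'll correct by a few mm and press.

```bash
python3 -m handwheel '[{"gripper":100,"travel":[0.003,0.004,0.015],"twist":0},{"gripper":100,"travel":[0,0,0.01],"twist":0},{"gripper":100,"travel":[0,0,0],"twist":0}]' | grep -E "pos|force"
python3 -m handwheel '[{"gripper":100,"travel":[0,0,0.004],"twist":0},{"gripper":100,"travel":[0,0,0],"twist":0}]' | grep -E "pos|force"
python3 -m handwheel '[{"gripper":100,"travel":[0,0,0.003],"twist":0},{"gripper":100,"travel":[0,0,0],"twist":0}]' | grep -E "pos|force"
python3 -m handwheel '[{"gripper":100,"travel":[0,0,0.003],"twist":0},{"gripper":100,"travel":[0,0,0],"twist":0}]' | grep -E "pos|force"
```

```text
ee_pos: [488.7, 120.4, 232.6]
force: [-0.6, -0.5, -0.2]
ee_pos: [489.4, 120.0, 230.3]
force: [0.7, 0.4, 0.4]
ee_pos: [489.7, 119.7, 228.0]
force: [-0.2, 0.3, -0.1]
ee_pos: [489.9, 119.5, 226.1]
force: [-0.8, 0.6, 7.6]
```

```bash
python3 -m handwheel '[{"gripper":100,"travel":[0,0,-0.006],"twist":0},{"gripper":100,"travel":[-0.004,0,0],"twist":0},{"gripper":100,"travel":[0,0,0.004],"twist":0},{"gripper":100,"travel":[0,0,0],"twist":0}]' | grep -E "pos|force"
python3 -m handwheel '[{"gripper":100,"travel":[0,0,0.002],"twist":0},{"gripper":100,"travel":[0,0,0],"twist":0}]' | grep -E "pos|force"
python3 -m handwheel '[{"gripper":100,"travel":[0,0,0.002],"twist":0},{"gripper":100,"travel":[0,0,0],"twist":0}]' | grep -E "pos|force"
```

```text
ee_pos: [488.9, 115.0, 226.5]
force: [0.1, -2.0, 3.8]
ee_pos: [489.0, 115.1, 226.1]
force: [-4.9, -3.0, 15.5]
ee_pos: [488.9, 115.1, 225.8]
force: [-9.2, -3.8, 28.0]
```

```bash
python3 -m handwheel '[{"gripper":100,"travel":[0,0,-0.025],"twist":0},{"gripper":100,"travel":[0,-0.04,0],"twist":0},{"gripper":100,"travel":[0,0,0],"twist":0}]' | grep -E "pos|force"
python3 - <<'E'
from h import *
np.set_printoptions(precision=1,suppress=True)
f=env.grab_frame("wrist");g=env.grab_frame("scene")
c=cv2.resize(g["frame"][165:245,130:250],None,fx=4,fy=4,interpolation=cv2.INTER_CUBIC)
o=np.zeros((384,992,3),np.uint8);o[:,:512]=f["frame"];o[:320,512:]=c
cv2.imwrite("pics/m3.png",cv2.resize(cv2.cvtColor(o,cv2.COLOR_RGB2BGR),(796,308)))
E
```

```text
ee_pos: [443.6, 119.3, 247.1]
force: [-1.9, -1.0, -0.2]
```

View pics/m3.png

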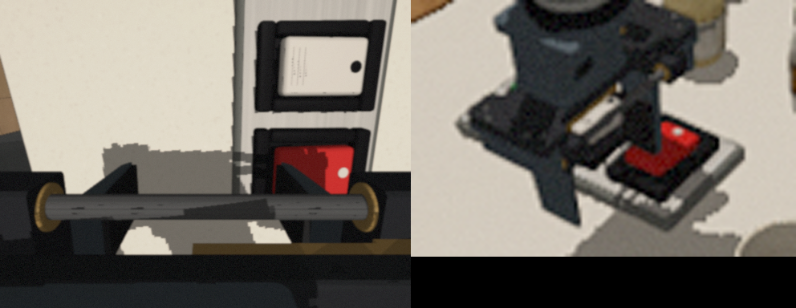

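```bash
python3 -m handwheel '[{"gripper":100,"travel":[-0.02,-0.03,-0.02],"twist":0},{"gripper":100,"travel":[-0.02,-0.03,-0.02],"twist":0},{"gripper":100,"travel":[-0.02,-0.03,-0.02],"twist":0},{"gripper":100,"travel":[0,0,0],"twist":0}]' | grep -E "pos|force"
python3 - <<'E'
from h import *
np.set_printoptions(precision=1,suppress=True)
f=env.grab_frame("top");g=env.grab_frame("scene");w=env.grab_frame("wrist")
for c,q in(("scene",g),("top",f),("wrist",w)):
  for t in("red_switch_on_end","white_switch_on_end"):
    r=env.pinpoint(c,t)
    if r: print(c,t,np.array(r[0]["uv"]),round(r[0]["confidence"],2),at_z(q,r[0]["uv"],33))
b=cv2.cvtColor(cv2.imread("pics/scene0.png"),cv2.COLOR_BGR2RGB);t0=cv2.cvtColor(cv2.imread("pics/top0.png"),cv2.COLOR_BGR2RGB)
Z=lambda a:cv2.resize(a,(400,296),interpolation=cv2.INTER_CUBIC)
o=np.vstack([np.hstack([Z(b[170:236,140:240]),Z(g["frame"][170:236,140:240])]),np.hstack([Z(t0[175:225,145:233]),Z(f["frame"][175:225,145:233])])])
cv2.imwrite("pics/m4.png",cv2.cvtColor(o,cv2.COLOR_RGB2BGR));save(w,"pics/w4.png")
E
```

```text
ee_pos: [349.1, 68.7, 309.3]
force: [-0.6, 0.2, 0.6]
scene red_switch_on_end [210.6 208.5] 0.76 [533.9 112.6  33. ]
scene white_switch_on_end [189.5 196.8] 0.47 [550.  193.7  33. ]
top red_switch_on_end [213.5 191.8] 0.66 [544.5 107.4  33. ]
top white_switch_on_end [187.9 189. ] 0.62 [552.7 188.   33. ]
wrist red_switch_on_end [504.5 112.6] 0.56 [541.8 111.3  33. ]
```

View pics/m4.png

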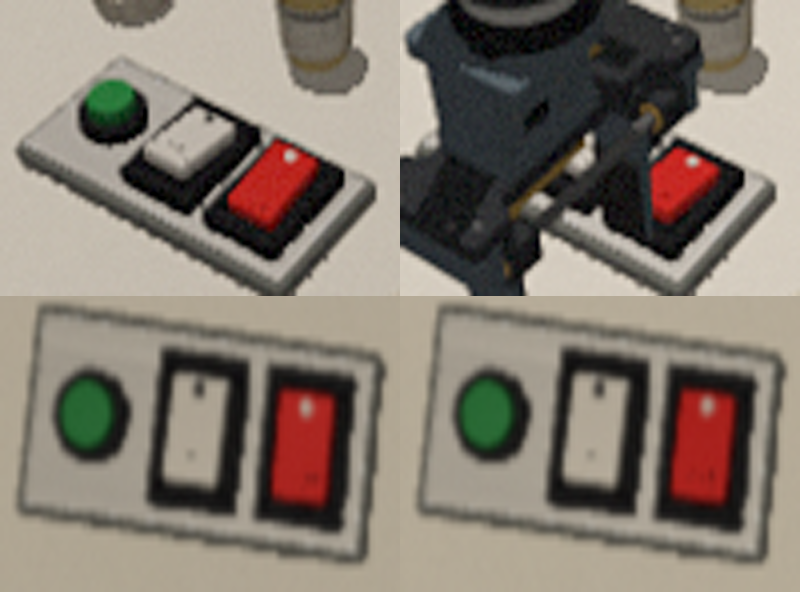

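After the press, the red rocker's dotted end looks lower and its near end looks raised in the scene view, and the dark marks on the near part now show. I'll confirm that once the arm is out of the view.

The rows can't tilt the tool directly, so next I'll square the tool to the toaster, close the fingers and raise it. I'll try leaning it at the edge of the reach, where nothing is close.

```bash
python3 -m handwheel '[{"gripper":0,"travel":[-0.031,0,-0.02],"twist":0},{"gripper":0,"travel":[-0.031,0,-0.02],"twist":0},{"gripper":0,"travel":[-0.031,0,-0.02],"twist":0},{"gripper":0,"travel":[0,0,-0.03],"twist":-0.124},{"gripper":0,"travel":[0,0,-0.03],"twist":-0.124}]' | grep -E "pos|rot"
python3 -m handwheel '[{"gripper":0,"travel":[0,0,-0.04],"twist":-0.124},{"gripper":0,"travel":[0,0,-0.04],"twist":-0.124},{"gripper":0,"travel":[0,0,-0.04],"twist":-0.124},{"gripper":0,"travel":[0,0,-0.04],"twist":-0.124},{"gripper":0,"travel":[0,0,-0.04],"twist":-0.124}]' | grep -E "pos|rot"
python3 - <<'E'
from h import *
np.set_printoptions(precision=1,suppress=True)
print(env.state()["qpos"],env.state()["time_s"])
f=env.grab_frame("top");g=env.grab_frame("scene");save(g,"pics/s5.png");save(f,"pics/t5.png")
for a,b in(((545,20),(533,190)),((640,195),(645,60))):
    P=[at_z(f,(120+x/2.8,90+y/2.8),190)[:2] for x,y in(a,b)];d=(P[1]-P[0])*np.sign(P[1][0]-P[0][0]);print(P,np.degrees(np.arctan2(d[1],d[0])))
b=cv2.cvtColor(cv2.imread("pics/scene0.png"),cv2.COLOR_BGR2RGB);n=g["frame"]
for nm,i in(("before",b),("after",n)):
    i=i[190:235,190:232].astype(int);m=(i[...,0]>110)&(i[...,1]<70);print(nm,m.sum(),"rows",np.where(m.any(1))[0][[0,-1]]+190,"cols",np.where(m.any(0))[0][[0,-1]]+190,"col tops",[int(np.where(m[:,k])[0][0]+190) if m[:,k].any() else 0 for k in range(5,35,3)],"bots",[int(np.where(m[:,k])[0][-1]+190) if m[:,k].any() else 0 for k in range(5,35,3)])
Z=lambda a:cv2.resize(a,(400,296),interpolation=cv2.INTER_CUBIC)
cv2.imwrite("pics/m5.png",cv2.cvtColor(np.hstack([Z(b[170:236,140:240]),Z(n[170:236,140:240])]),cv2.COLOR_RGB2BGR))
E
```

```text
ee_pos: [342.6, -23.5, 428.3]
ee_rot: [-179.9, -0.0, 97.9]
ee_pos: [342.6, -22.1, 629.5]
ee_rot: [-180.0, -0.0, 133.7]
[ -5.6  -7.   87.1   0.   99.9 -49.3] 9.2
[array([ 802. , -187.5]), array([ 628.5, -174.2])] -4.375804713982744
[array([ 624.6, -281. ]), array([ 762.1, -288.3])] -3.0073054403431523
before 218 rows [201 219] cols [197 218] col tops [0, 212, 209, 206, 203, 202, 206, 204, 0, 0] bots [0, 215, 217, 218, 219, 216, 213, 209, 0, 0]
after 189 rows [203 218] cols [197 218] col tops [0, 211, 209, 206, 204, 203, 204, 206, 0, 0] bots [0, 214, 216, 217, 217, 215, 212, 210, 0, 0]
```

View pics/m5.png

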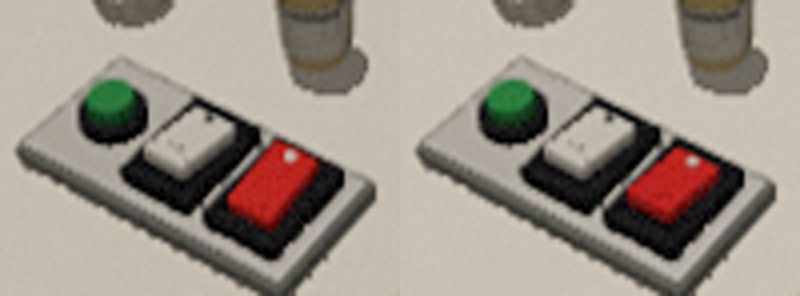

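The red rocker is now on: its far end is down and its shape matches the white one. Green is back up and white is unchanged. Next I'll go up to the edge of the reach to see whether the tool leans there.

```bash
python3 -m handwheel '[{"gripper":0,"travel":[0,0,-0.04],"twist":-0.124},{"gripper":0,"travel":[0,0,-0.04],"twist":-0.124},{"gripper":0,"travel":[0,0,-0.04],"twist":-0.124},{"gripper":0,"travel":[0,0,-0.04],"twist":-0.124},{"gripper":0,"travel":[0,0,-0.04],"twist":-0.124}]' | grep -E "pos|rot"
python3 -c "from h import *;print(env.state()['qpos'])"
python3 -m handwheel '[{"gripper":0,"travel":[0,0,-0.04],"twist":-0.124},{"gripper":0,"travel":[0,0,-0.04],"twist":0},{"gripper":0,"travel":[0,0,-0.04],"twist":0},{"gripper":0,"travel":[0,0,-0.04],"twist":0}]' | grep -E "pos|rot"
python3 -c "from h import *;print(env.state()['qpos'])"
```

```text
ee_pos: [342.8, -22.1, 828.9]
ee_rot: [-180.0, -0.1, 169.2]
[-5.60506294e+00  2.55326650e-01  5.09455342e+01  5.98997031e-03
  1.28856825e+02 -8.47896878e+01]
ee_pos: [349.1, -22.1, 936.7]
ee_rot: [-179.9, 3.9, 175.9]
[-5.48898649e+00  1.33614667e+01  1.22379124e+01 -6.20169765e-02
  1.50464728e+02 -9.14672026e+01]
```

It works: the tool leaned 3.9° with the tips forward. I'll drive on back and up for more.

```bash
python3 -m handwheel '[{"gripper":0,"travel":[0.035,0,-0.02],"twist":0},{"gripper":0,"travel":[0.035,0,-0.02],"twist":0},{"gripper":0,"travel":[0.035,0,-0.02],"twist":0}]' | grep -E "pos|rot"
python3 -c "from h import *;print(env.state()['qpos'])"
python3 -m handwheel '[{"gripper":0,"travel":[0.035,0,-0.02],"twist":0},{"gripper":0,"travel":[0.035,0,-0.02],"twist":0}]' | grep -E "pos|rot"
python3 -c "from h import *;print(env.state()['qpos'])"
python3 -m handwheel '[{"gripper":0,"travel":[0,0,0.03],"twist":0},{"gripper":0,"travel":[0,0,0.03],"twist":0}]' | grep -E "pos|rot"
python3 -c "from h import *;print(env.state()['qpos'])"
```

```text
ee_pos: [272.3, -15.2, 966.0]
ee_rot: [-179.6, 9.3, 176.0]
[ -5.53904704   7.861455    12.406026    -0.28160286 150.39858513
 -91.7304846 ]
ee_pos: [214.7, -9.5, 983.1]
ee_rot: [-179.4, 13.4, 176.0]
[ -5.41793926   3.91122052  12.32225717  -0.56289201 150.38224241
 -91.8662021 ]
ee_pos: [222.7, -10.5, 941.4]
ee_rot: [-179.4, 14.1, 176.0]
[ -5.48002601  -3.78864524  33.14194821  -0.3835745  136.51504015
 -91.72510229]
```

```bash
python3 -m handwheel '[{"gripper":0,"travel":[0.02,0,-0.035],"twist":0},{"gripper":0,"travel":[0.035,0,-0.02],"twist":0},{"gripper":0,"travel":[0.035,0,-0.02],"twist":0},{"gripper":0,"travel":[0.035,0,-0.02],"twist":0},{"gripper":0,"travel":[0.035,0,-0.02],"twist":0}]' | grep -E "pos|rot"
python3 -m handwheel '[{"gripper":0,"travel":[-0.01,0,0.04],"twist":0},{"gripper":0,"travel":[-0.01,0,0.04],"twist":0}]' | grep -E "pos|rot"
python3 - <<'E'
from h import *
p,R,s=pose();print(s["qpos"],s["time_s"]);print(R.round(3));to((545,-221,260))
E
```

```text
ee_pos: [46.3, 6.0, 975.3]
ee_rot: [-179.2, 14.6, 175.9]
ee_pos: [77.0, 3.1, 913.4]
ee_rot: [-179.2, 15.5, 176.1]
[ -5.40622159 -18.52104073  47.75618464  -0.64767415 135.25531797
 -91.8769571 ] 11.2167
[[-0.961  0.073  0.265]
 [ 0.066  0.997 -0.033]
 [-0.267 -0.014 -0.964]]
travel m [-0.2902 -0.1802  0.5703] rot [-179.2   15.5  176.1] t 11.22 F [ 2.1 -0.2  1.4] q [ -5. -19.  48.  -1. 135. -92.]
```

The lean is held at 15.5°. That's enough, since the body's front edge then comes level with the fingertips' front edge. Now I'll go to hover in front of the lever.

```bash
python3 -m handwheel '[{"gripper":0,"travel":[-0.0171,-0.0106,0.0335],"twist":0},{"gripper":0,"travel":[-0.0171,-0.0106,0.0335],"twist":0},{"gripper":0,"travel":[-0.0171,-0.0106,0.0335],"twist":0},{"gripper":0,"travel":[-0.0171,-0.0106,0.0335],"twist":0},{"gripper":0,"travel":[-0.0171,-0.0106,0.0335],"twist":0}]' | grep -E "pos|rot"
python3 -m handwheel '[{"gripper":0,"travel":[-0.0171,-0.0106,0.0335],"twist":0},{"gripper":0,"travel":[-0.0171,-0.0106,0.0335],"twist":0},{"gripper":0,"travel":[-0.0171,-0.0106,0.0335],"twist":0},{"gripper":0,"travel":[-0.0171,-0.0106,0.0335],"twist":0},{"gripper":0,"travel":[-0.0171,-0.0106,0.0335],"twist":0}]' | grep -E "pos|rot"
python3 - <<'E'
from h import *
np.set_printoptions(precision=1,suppress=True)
p,R,s=pose();print(s["qpos"]);np.set_printoptions(precision=4);to((545,-221,260));np.set_printoptions(precision=1)
F={c:env.grab_frame(c) for c in("scene","top","wrist")}
save(F["wrist"],"pics/w6.png")
for t in("lever_top","toaster"):
    R={}
    for c in F:
        r=env.pinpoint(c,t)
        if r: R[c]=ray(F[c],r[0]["uv"]);print(t,c,np.array(r[0]["uv"]),round(r[0]["confidence"],2),at_z(F[c],r[0]["uv"],156 if t[0]=="l" else 0))
r=env.trace("top","toaster_lever")
if r:
  m=r[0]["pixels"];v,u=np.where(m);print(r[0]["confidence"],[u.min(),u.max(),v.min(),v.max()],at_z(F["top"],(u.min()-.5,v.mean()),156),at_z(F["top"],(u.max()+.5,v.max()+.5),156))
cv2.imwrite("pics/m6.png",cv2.cvtColor(np.hstack([cv2.resize(F["top"]["frame"][130:200,280:380],(400,280),interpolation=2),cv2.resize(F["scene"]["frame"][160:240,300:400],(400,280),interpolation=2)]),cv2.COLOR_RGB2BGR))
E
```

```text
ee_pos: [204.1, -62.3, 770.6]
ee_rot: [-179.2, 14.6, 176.0]
ee_pos: [325.1, -126.0, 630.8]
ee_rot: [-179.2, 14.6, 176.0]
[ -24.9   -9.9   89.9    4.4   86.1 -110.6]
travel m [-0.1252 -0.0736  0.2259] rot [-179.2   14.6  176. ] t 12.05 F [ 0.8 -0.1  0.2] q [ -25.  -10.   90.    4.   86. -111.]
lever_top scene [339.7 198.2] 0.56 [ 589.5 -224.   156. ]
lever_top top [324.2 176.6] 0.67 [ 580.7 -219.2  156. ]
toaster scene [361.6 214.6] 0.98 [ 733.7 -268.1    0. ]
toaster top [327.7 140.7] 0.58 [ 719.8 -263.6    0. ]
0.47 [np.int64(319), np.int64(332), np.int64(170), np.int64(179)] [ 586.3 -202.9  156. ] [ 572.5 -243.   156. ]
```

View pics/m6.png

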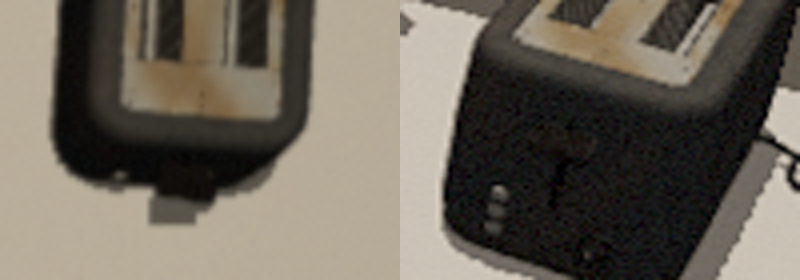

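The top crop shows the knob's outer edge at about v=180.5, u 319–334 in full-frame pixels, which puts the knob front near x=572 mm and y=-223. I'll move closer and refine that with the wrist camera.

```bash
python3 -m handwheel '[{"gripper":0,"travel":[-0.0179,-0.0105,0.0323],"twist":0},{"gripper":0,"travel":[-0.0179,-0.0105,0.0323],"twist":0},{"gripper":0,"travel":[-0.0179,-0.0105,0.0323],"twist":0},{"gripper":0,"travel":[-0.0179,-0.0105,0.0323],"twist":0},{"gripper":0,"travel":[-0.0179,-0.0105,0.0323],"twist":0}]' | grep -E "pos|rot"
python3 -m handwheel '[{"gripper":0,"travel":[-0.0179,-0.0105,0.0323],"twist":0},{"gripper":0,"travel":[-0.0179,-0.0105,0.0323],"twist":0},{"gripper":0,"travel":[0,0,0],"twist":0},{"gripper":0,"travel":[0,0,0],"twist":0}]' | grep -E "pos|rot|width"
python3 - <<'E'
from h import *
np.set_printoptions(precision=1,suppress=True)
f=env.grab_frame("wrist");save(f,"pics/w7.png")
p,R,s=pose();print("tip",p+R@[0,0,191])
K=np.array(f["intrinsics"]);T=np.linalg.inv(np.array(f["extrinsics"]))
def proj(x):
    c=K@(T[:3,:3]@x+T[:3,3]);return c[:2]/c[2]
print("tip corners",[proj(p+R@[a,b,191]) for a in(-16,16) for b in(-13,13)],"lever(584,-223,156)",proj(np.array([584,-223,156])))
r=env.pinpoint("wrist","lever_top")
for q in r[:2]: print(np.array(q["uv"]),q["confidence"],at_z(f,q["uv"],156))
r=env.trace("wrist","toaster_lever")
for q in r[:1]:
    v,u=np.where(q["pixels"]);print(q["confidence"],u.min(),u.max(),v.min(),v.max(),at_z(f,q["uv"],156))
E
```

```text
ee_pos: [447.6, -189.2, 500.1]
ee_rot: [-179.1, 14.8, 176.0]
ee_pos: [496.9, -214.6, 445.6]
ee_rot: [-179.3, 14.5, 176.0]
gripper_width: 0.7
tip [ 544.4 -220.4  262.8]
tip corners [array([232.4, 264.7]), array([280.7, 264.7]), array([231.3, 207.7]), array([281.7, 207.7])] lever(584,-223,156) [258.5 200.3]
[259.2 196.7] 0.76 [ 580.5 -222.2  156. ]
0.94 234 279 184 209 [ 581.9 -222.8  156. ]
```

View pics/w7.png

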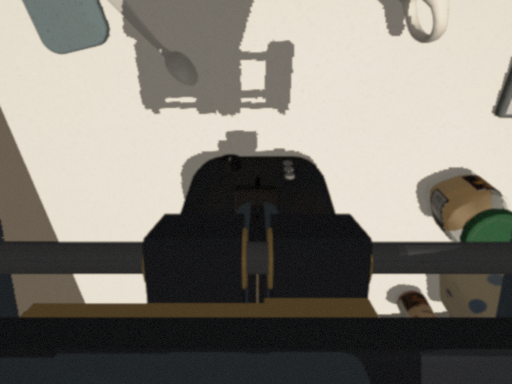

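The wrist view shows the knob at u 234–279 with its front edge at v≈185. That gives lever_top ≈ (582,-222.5,156), in agreement with the top view. The fingers are laterally centred on it, at u≈257. Next I'll work out the approach.

```bash
python3 - <<'E'
from h import *
to((574,-222.5,185));p,R,s=pose();print("world down 1m in tool",(R.T@[0,0,-1]).round(3),"fwd",(R.T@[1,0,0]).round(3))
E
```

```text
travel m [-0.0082  0.0013  0.0847] rot [-179.1   14.9  176.1] t 13.45 F [-0.6 -0.4  1.2] q [ -26.   11.   95.    5.   61. -114.]
world down 1m in tool [0.256 0.015 0.966] fwd [-0.964  0.073  0.255]
```

```bash
python3 -m handwheel '[{"gripper":0,"travel":[-0.002,0,0.0212],"twist":0},{"gripper":0,"travel":[-0.002,0.001,0.0212],"twist":0},{"gripper":0,"travel":[-0.002,0,0.0212],"twist":0},{"gripper":0,"travel":[-0.002,0,0.0212],"twist":0},{"gripper":0,"travel":[0,0,0],"twist":0}]' | grep -E "pos|rot|force"
python3 - <<'E'
from h import *
to((574,-222.5,185))
f=env.grab_frame("wrist");save(f,"pics/w8.png")
r=env.trace("wrist","toaster_lever")
for q in r[:1]:
    v,u=np.where(q["pixels"]);print(q["confidence"],u.min(),u.max(),v.min(),v.max(),"front edge",at_z(f,(u.mean(),v.min()),156),at_z(f,(u.mean(),v.min()),143))
E
```

```text
ee_pos: [524.8, -215.9, 365.6]
ee_rot: [-179.2, 14.5, 176.0]
force: [0.7, 0.1, -0.6]
travel m [-0.0028 -0.0007 -0.0037] rot [-179.2   14.5  176. ] t 13.87 F [ 0.7  0.1 -0.6] q [ -25.   16.   99.    6.   51. -114.]
0.51 223 283 204 240 front edge [ 567.80832737 -226.14997896  156.        ] [ 575.48781182 -227.21549062  143.        ]
```

```bash
python3 -m handwheel '[{"gripper":0,"travel":[0.001,0,0.0077],"twist":0},{"gripper":0,"travel":[0.002,0,0.0077],"twist":0},{"gripper":0,"travel":[0.001,0,0.0048],"twist":0},{"gripper":0,"travel":[0,0,0],"twist":0}]' | grep -E "pos|force"
python3 -m handwheel '[{"gripper":0,"travel":[0.001,0,0.0048],"twist":0},{"gripper":0,"travel":[0.0015,0,0.0048],"twist":0},{"gripper":0,"travel":[0,0,0],"twist":0}]' | grep -E "pos|force"
python3 -m handwheel '[{"gripper":0,"travel":[0.001,0,0.0048],"twist":0},{"gripper":0,"travel":[0.0015,0,0.0048],"twist":0},{"gripper":0,"travel":[0,0,0],"twist":0}]' | grep -E "pos|force"
```

```text
ee_pos: [526.1, -216.8, 345.8]
force: [-0.8, 0.1, 0.2]
ee_pos: [526.4, -217.1, 335.8]
force: [0.1, 0.6, -0.1]
ee_pos: [526.5, -217.2, 325.8]
force: [0.9, 1.0, -0.2]
```

```bash
python3 - <<'E'
from h import *
p,R,s=pose();print("tip",p+R@[0,0,191]);to((574,-222.5,92))
for c in("scene","top"):
    f=env.grab_frame(c)
    for t,z in(("toaster",0),("lever_top",140)):
        r=env.pinpoint(c,t)
        if r: print(c,t,np.array(r[0]["uv"]).round(1),round(r[0]["confidence"],2),at_z(f,r[0]["uv"],z).round(1))
E
```

```text
tip [ 574.35467005 -223.21602512  141.00825514]
travel m [0.0127 0.0014 0.0473] rot [-179.2   14.6  176. ] t 14.8 F [ 0.9  1.  -0.2] q [ -25.   19.  102.    6.   45. -114.]
scene toaster [360.7 219. ] 0.76 [ 714.5 -270.4    0. ]
scene lever_top [189.6 206.7] 0.58 [419.5  91.7 140. ]
top toaster [327.7 142.7] 0.56 [ 713.1 -263.5    0. ]
```

```bash
python3 - <<'E'
from h import *
f=env.grab_frame("wrist");g=env.grab_frame("scene");save(g,"pics/s9.png")
a=cv2.resize(f["frame"][140:290,160:360],(400,300),interpolation=2);b=cv2.resize(g["frame"][150:250,290:423],(400,300),interpolation=2)
o=np.hstack([a,b]).astype(float);o=(255*(o/255)**.5).astype(np.uint8)
cv2.imwrite("pics/m9.png",cv2.cvtColor(o,cv2.COLOR_RGB2BGR))
E
```

```text
(no output)
```

View pics/m9.png

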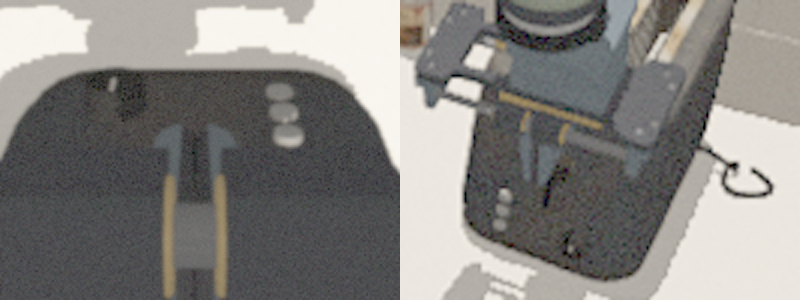

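The fingertips are centred in front of the lever slot, and the knob is hidden under them. I'll continue straight down and watch the force.

```bash
python3 -m handwheel '[{"gripper":0,"travel":[0.002,0,0.0077],"twist":0},{"gripper":0,"travel":[0.002,0,0.0077],"twist":0},{"gripper":0,"travel":[0,0,0],"twist":0}]' | grep -E "pos|force"
python3 -m handwheel '[{"gripper":0,"travel":[0.002,0,0.0077],"twist":0},{"gripper":0,"travel":[0.002,0,0.0077],"twist":0},{"gripper":0,"travel":[0,0,0],"twist":0}]' | grep -E "pos|force"
python3 -c "
from h import *
p,R,s=pose();print('tip',p+R@[0,0,191]);to((574,-222.5,92));print([env.state()['force'].round(1) for _ in range(3)])"
```

```text
ee_pos: [526.2, -217.3, 309.0]
force: [0.3, 0.2, -0.6]
ee_pos: [526.2, -217.5, 293.0]
force: [-0.5, -0.4, -0.8]
tip [ 573.74390872 -223.38995414  108.07666219]
travel m [0.0038 0.0011 0.0156] rot [-179.2   14.5  176. ] t 15.7 F [-0.5 -0.4 -0.8] q [ -25.   21.  105.    7.   41. -115.]
[array([-0.5, -0.4, -0.8]), array([-0.5, -0.4, -0.8]), array([-0.5, -0.4, -0.8])]
```

```bash
python3 -m handwheel '[{"gripper":0,"travel":[0.0015,0,0.0058],"twist":0},{"gripper":0,"travel":[0.0015,0,0.0058],"twist":0}]' | grep -E "pos|force"
python3 -m handwheel '[{"gripper":0,"travel":[0.0008,0,0.003],"twist":0},{"gripper":0,"travel":[0,0,0],"twist":0}]' | grep -E "pos|force"
python3 -m handwheel '[{"gripper":0,"travel":[0.0005,0,0.002],"twist":0},{"gripper":0,"travel":[0,0,0],"twist":0}]' | grep -E "pos|force"
python3 -m handwheel '[{"gripper":0,"travel":[0.0005,0,0.002],"twist":0},{"gripper":0,"travel":[0,0,0],"twist":0}]' | grep -E "pos|force"
```

```text
ee_pos: [526.8, -217.9, 282.7]
force: [-0.4, -0.2, 1.0]
ee_pos: [526.6, -217.9, 279.0]
force: [0.3, 0.7, -0.4]
ee_pos: [526.7, -218.0, 277.7]
force: [0.9, 0.2, 0.2]
ee_pos: [526.8, -218.0, 275.8]
force: [0.3, 0.3, 0.5]
```

```bash
python3 -m handwheel '[{"gripper":0,"travel":[0.0005,0,0.002],"twist":0},{"gripper":0,"travel":[0,0,0],"twist":0}]' | grep -E "pos|force"
python3 -m handwheel '[{"gripper":0,"travel":[0.0005,0,0.002],"twist":0},{"gripper":0,"travel":[0,0,0],"twist":0}]' | grep -E "pos|force"
python3 - <<'E'
from h import *
f=env.grab_frame("wrist");g=env.grab_frame("scene");t=env.grab_frame("top")
for c,F in(("wrist",f),("scene",g),("top",t)):
    r=env.trace(c,"toaster_lever")
    for q in r[:2]:
        v,u=np.where(q["pixels"]);print(c,round(q["confidence"],2),u.min(),u.max(),v.min(),v.max())
a=cv2.resize(f["frame"][140:290,160:360],(400,300),interpolation=2);b=cv2.resize(g["frame"][150:250,290:423],(400,300),interpolation=2)
o=np.hstack([a,b]).astype(float);o=(255*(o/255)**.45).astype(np.uint8)
cv2.imwrite("pics/m10.png",cv2.cvtColor(o,cv2.COLOR_RGB2BGR))
E
```

```text
ee_pos: [526.9, -218.1, 274.4]
force: [-2.2, 0.3, 4.2]
ee_pos: [526.8, -218.1, 273.9]
force: [-5.8, 1.2, 12.6]
scene 0.39 338 344 217 225
top 0.68 150 228 176 218
```

View pics/m10.png

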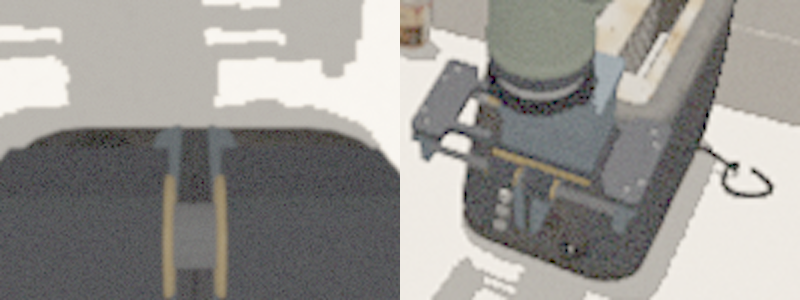

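The end stop came at tip z≈89, as expected for a lever fully down, with 12.6 N. I'll retreat along the tool axis and check.

```bash
python3 -m handwheel '[{"gripper":0,"travel":[0,0,-0.01],"twist":0},{"gripper":0,"travel":[0.01,0,-0.02],"twist":0},{"gripper":0,"travel":[0.02,0,-0.03],"twist":0},{"gripper":0,"travel":[0.02,0,-0.03],"twist":0},{"gripper":0,"travel":[0.02,0,-0.03],"twist":0}]' | grep -E "pos|force"
python3 -m handwheel '[{"gripper":0,"travel":[0.015,0.025,-0.03],"twist":0},{"gripper":0,"travel":[0.015,0.025,-0.03],"twist":0},{"gripper":0,"travel":[0.015,0.025,-0.03],"twist":0},{"gripper":0,"travel":[0.015,0.025,-0.03],"twist":0},{"gripper":0,"travel":[0,0,0],"twist":0}]' | grep -E "pos|force"
python3 - <<'E'
from h import *
np.set_printoptions(precision=1,suppress=True)
F={c:env.grab_frame(c) for c in("scene","top","wrist")}
for c in F:
  for t,z in(("lever_top",91),("toaster",0),("mug",0),("honey_jar",0),("mustard_jar",0)):
    r=env.pinpoint(c,t)
    if r: print(c,t,np.array(r[0]["uv"]),round(r[0]["confidence"],2),at_z(F[c],r[0]["uv"],z)[:2])
b=cv2.cvtColor(cv2.imread("pics/scene0.png"),cv2.COLOR_BGR2RGB);g=F["scene"]["frame"]
t0=cv2.cvtColor(cv2.imread("pics/top0.png"),cv2.COLOR_BGR2RGB);t=F["top"]["frame"]
Z=lambda a:cv2.resize(a,(400,300),interpolation=2)
o=np.vstack([np.hstack([Z(b[150:250,290:423]),Z(g[150:250,290:423])]),np.hstack([Z(t0[80:200,270:430]),Z(t[80:200,270:430])])]).astype(float)
cv2.imwrite("pics/m11.png",cv2.cvtColor((255*(o/255)**.45).astype(np.uint8),cv2.COLOR_RGB2BGR))
for n,x,y in(("scene",b,g),("top",t0,t)):
    d=np.abs(x.astype(int)-y).max(2)>50
    print(n,"changed px in toaster area",d[110:235,310:405].sum() if n=="scene" else d[80:182,290:370].sum())
E
```

```text
ee_pos: [427.9, -209.2, 370.7]
force: [-0.0, -0.5, 0.4]
ee_pos: [345.7, -99.6, 474.0]
force: [0.4, -0.5, 1.0]
scene lever_top [333.7 216.6] 0.65 [ 591.8 -217.3]
scene toaster [362.2 215.7] 0.6 [ 729.9 -270.8]
scene mug [248.9 266.8] 0.73 [421.3 -64.6]
scene honey_jar [258.7 195.7] 0.9 [678.3  33.4]
scene mustard_jar [217.4 182.7] 0.64 [677.6 178.4]
top lever_top [322.4 176. ] 0.61 [ 590.6 -226.9]
top toaster [329.5 140.3] 0.78 [ 721.3 -269.6]
top mug [271. 234.] 0.8 [412.2 -76.7]
top honey_jar [239.2 153.1] 0.66 [675.2  28.5]
top mustard_jar [195.4 155.8] 0.64 [664.7 171.4]
wrist mug [293.4 111.1] 0.78 [413.1 -66.1]
wrist mustard_jar [443.6 257.8] 0.92 [670.2 171.9]
scene changed px in toaster area 0
top changed px in toaster area 37
```

View pics/m11.png

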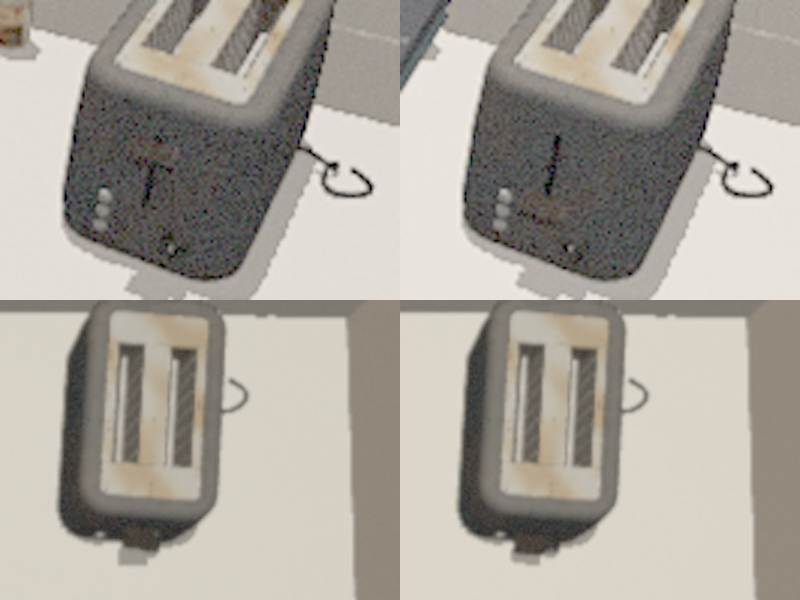

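The lever is at the bottom of its slot, and the toaster outline is unchanged. I'll do a last numeric check on the lever height and whether the mug and jars stayed put.

```bash
python3 - <<'E'
from h import *
np.set_printoptions(precision=1,suppress=True)
F={c:env.grab_frame(c) for c in("scene","top")}
R=[ray(F[c],env.pinpoint(c,"lever_top")[0]["uv"]) for c in F];print("lever tri",*tri(*R))
f=F["scene"];K=np.array(f["intrinsics"]);T=np.linalg.inv(np.array(f["extrinsics"]))
for z in(156,98,91):
    c=K@(T[:3,:3]@np.array([583,-222.5,z])+T[:3,3]);print(z,c[:2]/c[2])
b={c:cv2.cvtColor(cv2.imread(f"pics/{c}0.png"),cv2.COLOR_BGR2RGB) for c in F}
B={"scene":dict(mug=(228,270,228,288),honey=(245,275,160,205),must=(205,232,148,190),panel=(140,240,180,236)),"top":dict(mug=(255,290,210,256),honey=(222,254,132,166),must=(180,206,134,166),panel=(145,233,175,225))}
for c in B:
  for n,(u0,u1,v0,v1) in B[c].items():
    d=np.abs(b[c][v0:v1,u0:u1].astype(int)-F[c]["frame"][v0:v1,u0:u1]).max(2)>45;print(c,n,d.sum())
    if d.any():
        vv,uu=np.where(d);print("   at",uu.min()+u0,uu.max()+u0,vv.min()+v0,vv.max()+v0)
E
```

```text
lever tri [ 588.6 -224.2   89.3] [2.2, 2.2]
156 [338.3 199.6]
98 [335.  217.4]
91 [334.7 219.4]
scene mug 38
   at 235 269 252 287
scene honey 544
   at 245 274 160 194
scene must 257
   at 205 231 148 163
scene panel 92
   at 196 219 201 221
top mug 386
   at 255 289 238 255
top honey 0
top must 0
top panel 0
```

```bash
python3 -c "
from h import *
s=env.state();print(s['time_s'],s['force'],s['qvel'].round(1));print(env.job_done())"
```

```text
18.9333 [-0.5315171  -0.99501631  0.52164822] [-0.1  0.   0.  -0.   0.1  0. ]
the job is handed in; nothing more can be done
None
```

I pressed the green button, switched the red rocker on and pushed the toaster lever down, in that order, and handed the job in at about 19 s. No verdict is reported.

- **Green button:** it bottomed about 8 mm below first contact, at 13 N, and was back up in the next pictures.
- **Red rocker:** it took two presses on the dotted end, the second up to 28 N. I then saw it lying the same way as the white rocker. I pressed nothing on the white rocker, and it looked unchanged.
- **Lever:** the interface has no tilt command, so I leaned the tool about 15° by driving it to the edge of its reach. The camera networks put the knob top at 89 mm, and fully down should be 91 mm. The knob hit a stop at 12.6 N, and the picture shows it at the bottom of its slot.
- **Toaster:** no pixels changed in the scene view. The 37 that changed in the top view I put down to the lever.
- **Jars:** both were unchanged in the top view.
- **Mug:** this check is the weak one. Pixels changed in both views, probably from the arm and its shadow, and the position estimates from before and after differed by up to about 11 mm. The arm never came near the mug, but I did not confirm it by picture.

The position estimates disagreed by up to about 10 mm between cameras, so I relied on contact forces for the final depths.

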